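# Widen the under-sink bottle rack by one hole and stand the soap in it

### The arm

A 6-joint arm with a two-finger parallel gripper is mounted at the origin on the work surface. World frame = base frame: x ahead of the robot, y to its left, z up, the work surface at z = 0. Lengths are in m, angles in rad, forces in N, time in s.
With the tool pointing down it reaches from about 0.375 to 0.925 m from the base axis. Payload 5.7 kg.
Tool frame: the origin (TCP) lies midway between the tips of the shut fingers; the grasp point (between the pads) lies 19 mm behind it; z points along the fingers, y is the line along which they close (so a half turn about z gives the same grasp; the last joint's range is limited). The gripper opens to 88 mm and grips with 3 to 60 N. Pads are 20 mm wide; open, the fingers measure 115 mm over their backs; the gripper's body (75 mm by 178 mm) begins 61 mm behind the grasp point.
Start: joints at [1.116, 0.359, 1.51, -0, 1.272, -0.115], TCP at [0.2, 0.566, 0.189] pointing down, gripper open.
Joint ranges: [-2.97, 2.97], [-1.01, 2.36], [0.21, 2.38], [-0.96, 4.11], [0.2, 2.71], [-2.98, 2.98]. Speed limits (rad/s): [2.39, 2.39, 3.14, 3.14, 3.14, 3.14].

### API

Orientations are given as a unit quaternion [x, y, z, w].
In Python, from bench import move_ptp, servo_line, goto_joints, move_gripper, sleep, inverse_kinematics, capture, PlanningError, close_job, spot_in, silhouettes, current_clock, current_joint_pos, current_qvel, current_joint_torque, current_position, current_orientation, current_force, current_torque, current_finger_gap, current_grip_force gives the robot as it stands. Calls block until the motion is done:
- move_ptp(position, orientation): joint-space move of the TCP to a pose.
- servo_line(position, orientation=None, rate=0.15, contact_N=None): straight line of the TCP; orientation=None keeps the orientation; rate is the mean speed in m/s. With contact_N (N) it stops when the force on the tool has changed by that much, and returns True; else False.
- goto_joints(angles): joint-space move.
- move_gripper(opening): finger opening in m; the grip force is fixed at half the most; returns when the fingers have stopped.
- sleep(seconds).
- inverse_kinematics(position, orientation): joint angles nearest the present ones, or None.
- capture(name): name is "scene" or "side" or "wrist"; returns a dict with "image" (420x560x3 uint8, blue, green, red), "range_z" (420x560 float32, m along the optical axis (not along the pixel's ray), 0 where there is no reading), "intrinsics" (3x3 intrinsics, pixels), "k1" (the pictures are not rectified: a ray, as slopes to the right and down, at radius r is drawn at 1 + k1 r^2 times it, then the intrinsics apply), "R" (3x3) and "t" (3): a world point X has camera coordinates R X + t. Camera axes: x right, y down, z forward; pixel columns grow to the right and rows downward; lengths in m; the calibration is good to about 2 mm. A picture is of the moment at which its call begins.
A pose or a line that the arm cannot do raises PlanningError and nothing moves.
- close_job(): hands the job in; it is judged then, once.
Trained networks look in the newest picture that a camera, given by its name, has taken for a name from the list of things; names that differ only in an ending like _2 or _b are one class to them, and where a whole thing is asked for, a point or a joint stands for the part that bears it (a point fixed in the world has none). Each returns a list of dicts, best first, with "conf" (0 to 1); they miss things now and then, are a little off and sometimes report something else, mostly with a low value. They report only what shows in the picture. A call takes as long as a camera call.
- spot_in(camera, query): "xy" ([column, row] in pixels, amid what is visible of it).
- silhouettes(camera, query): "region" (420x560 bool, what is visible of it) and "xy" ([column, row] in pixels, amid what is visible of it).
Readings, each from a call of its own:
- current_clock(): time.
- current_joint_pos(): joint angles.
- current_qvel(): joint speeds.
- current_joint_torque(): joint torques, N m.
- current_position(): TCP position.
- current_orientation(): TCP orientation.
- current_force(): force on the tool from outside, world axes, zero at the start.
- current_torque(): the same for the moment, N m.
- current_finger_gap(): finger opening in m.
- current_grip_force(): force on a finger pad.
Only numpy, scipy, OpenCV 4.12 (cv2) and the standard library are available. Lean on these libraries where they do the work, as an engineer would, in place of code of your own. Each camera call takes 0.05 s, during which the arm holds its last target. There are 200 camera calls.

### The job

In the under-sink bottle rack the bay between the white end wall and the blue divider is too narrow for the blue soap bottle. Press the red sprung button in flush, slide the grey square sleeve with its divider away from the white wall until the button pops out fully in the very next hole, feeling for it and pulling gently so that the sleeve never bears hard on the button (it breaks); then stand the soap bottle (yellow cap) upright in the widened bay, setting it down rather than dropping it, and let go. Leave everything else where it is.

Things in the scene. Friction and masses are not known exactly. Their poses are not given: they have to be found in the camera images.
- rack: Fixed white rack, base plate 140 x 256 x 6 mm. Origin on the table, at mid-width, below the button's y; y axis along the pole, the way the sleeve extends; x axis from bay to pole. Dark pole along y at x = 45 mm, axis 45 mm up, between two grey posts 66 mm high at y = -126 and +116 mm. White end wall of the bay: face at y = -120 mm, 66 mm high, x = -68 to 18 mm. Lip 19 mm high at x = -70 mm.
- sleeve_hole1 (a point): Grey square sleeve on the pole, 30 x 30 mm, wall 2 mm. Origin on the pole's axis at its first hole, axes as the rack's; reaches y = -80 to +40 mm. Three 15 mm square holes, unevenly spaced (the second 25 to 40 mm to the first's -y), in the side facing the rack's +x, each with a black line above. Slides only along the pole; locked (0.5 mm play) while the button stands out in a hole.
- sleeve (a joint): How far sleeve and divider have slid along the rack's +y, m: 0 at the start (button out in the first hole), somewhere from 0.025 to 0.040 in the next hole, over 0.055 in the last. Friction 1 to 2 N with the button held under the wall. Where the next hole comes is not given: slide slowly and feel for the stop of the sleeve against the popped button.
- button_centre (a point): Red domed button (ball of 14 mm, origin at its centre) on the fixed pole, 45 mm up; stands 6 mm out of the sleeve's side facing the rack's +x. Pinch across the sleeve from above, one pad over the button, the other behind. Flush, it is cammed under the wall by the first 8 mm of slide (3 to 7 N); it stays with the pole. It breaks if the sleeve bears on it with over 12 N.
- button (a joint): How far the button is pressed in, m: 0 fully out, 0.006 flush with the sleeve's outside, 0.008 under the sleeve's wall. Spring: 1.5 N at 0, 3 N at flush, 3.5 N under the wall. A pinch of 15 to 20 N holds it flush and grips the sleeve well enough to drag it.
- bay (a point): Centre of the widened bay's floor, 6 mm above the table, at x = -17, y = -82 mm in the rack's frame, axes as the rack's. With the button in the second hole the bay is about 75 mm long in y (40 mm at the start) and about 100 mm in x, from lip to pole. The blue divider (5 mm thick, top 70 mm above the table) moves with the sleeve.
- soap: Loose blue bottle with white paper band and yellow cap, 174 mm tall, body 54 mm in diameter up to 105 mm, then tapering; about 0.25 kg. Origin at the centre of its underside.
- soap_cap (a point): Middle of the soap bottle's yellow cap, 155 mm above its underside; the cap is 28 mm across at its foot and 26 mm at the top, 38 mm tall: a good place to grip it from above.
- rinse: White bottle of the same shape with a red cap; bystander (it may stand in either of the two bottle places). Origin under its centre.
- sponge: Yellow sponge block 45 x 55 x 24 mm on the rack's base near its +y end; bystander.
- powder: Green and yellow can, 74 mm across, 130 mm tall; bystander.
- tub: Clear tub with green lid, 118 x 148 x 82 mm; bystander.
- vase: Glass vase, 110 mm across, 150 mm tall; bystander.
- spray: Spray bottle with red trigger head, 70 mm across, about 212 mm tall; bystander.
- scrubber: Brush lying on the table; bystander.

How it is judged:
By the outcome, as a careful person would: the job done as asked, in the order asked, and still so for the second after the job is handed in, with the robot touching nothing.
It also fails if it takes over 54 s, if anything falls off the work surface, if the arm or the gripper's body presses on something with over 40 N, if the wrist force passes 120 N, or if a joint passes its speed limit or range.

## Working session

There is one attempt and no reset: what is moved stays moved. The work goes in short steps, each a Python script; the robot and the scene stay as the last script left them, time stands still between calls to the robot, and variables do not carry over. Pictures are saved under pics/ and viewed, at most 12 in all, crops included, and the job is handed in when it is done.

```bash
mkdir -p pics; ls; cat > h.py <<'E'
import numpy as np, cv2
from bench import *
def px2w(c,uv,z=None,depth=None):
    K=c["intrinsics"];k1=c["k1"];d=np.array([(uv[0]-K[0,2])/K[0,0],(uv[1]-K[1,2])/K[1,1]])
    s=d.copy()
    for _ in range(20): s=d/(1+k1*(s@s))
    ray=np.array([s[0],s[1],1.]);R=c["R"];t=c["t"]
    o=-R.T@t; v=R.T@ray
    if z is not None: return o+v*((z-o[2])/v[2])
    if depth is None:
        u,w=int(round(uv[0])),int(round(uv[1])); p=c["range_z"][w-2:w+3,u-2:u+3]; p=p[p>0]; depth=np.median(p) if p.size else np.nan
    return o+v*depth
def cloud(c,mask=None):
    m=c["range_z"]>0
    if mask is not None: m&=mask
    vv,uu=np.nonzero(m);K=c["intrinsics"];k1=c["k1"]
    d=np.stack([(uu-K[0,2])/K[0,0],(vv-K[1,2])/K[1,1]],1);s=d.copy()
    for _ in range(20): s=d/(1+k1*(s**2).sum(1))[:,None]
    P=np.c_[s,np.ones(len(s))]*c["range_z"][vv,uu][:,None]
    return (P-c["t"])@c["R"]
E
cat > a.py <<'E'
from h import *
ims=[]
for n in ["scene","side"]:
    c=capture(n); cv2.imwrite(f"pics/{n}0.png",c["image"])
    print(n,"cam at",(-c["R"].T@c["t"]).round(3))
    for q in ["rack","sleeve_hole1","button_centre","soap","soap_cap","rinse","sponge","powder","tub","vase","spray","scrubber"]:
        for r in spot_in(n,q)[:2]:
            print(q,round(r["conf"],2),np.round(r["xy"]),px2w(c,r["xy"]).round(3))
print(current_clock(),current_orientation())
E
python3 a.py
```

```text
pics
scene cam at [1.403 0.149 1.536]
rack 0.89 [237. 204.] [ 0.515 -0.086  0.008]
rack 0.18 [277. 268.] [0.826 0.09  0.13 ]
sleeve_hole1 0.59 [237. 208.] [ 0.56  -0.077  0.055]
soap 0.64 [307. 215.] [0.601 0.188 0.098]
soap_cap 0.72 [309. 210.] [0.596 0.193 0.124]
rinse 0.83 [318. 185.] [0.488 0.223 0.124]
sponge 0.71 [263. 194.] [0.478 0.015 0.03 ]
sponge 0.44 [306. 214.] [0.599 0.184 0.102]
powder 0.57 [275. 270.] [0.836 0.086 0.13 ]
tub 0.71 [205. 260.] [ 0.79  -0.165  0.083]
vase 0.84 [325. 259.] [0.735 0.261 0.01 ]
spray 0.67 [414. 192.] [0.497 0.58  0.12 ]
scrubber 0.83 [172. 170.] [ 0.375 -0.369  0.02 ]
side cam at [-0.147 -0.916  0.888]
rack 0.7 [296. 262.] [ 0.557 -0.069  0.006]
sleeve_hole1 0.78 [302. 256.] [ 0.561 -0.086  0.036]
soap 0.93 [247. 194.] [0.562 0.173 0.092]
soap 0.27 [387. 248.] [ 0.721 -0.227  0.081]
soap_cap 0.56 [248. 196.] [0.566 0.172 0.085]
soap_cap 0.45 [255. 255.] [ 0.467 -0.008  0.031]
rinse 0.86 [213. 203.] [0.466 0.2   0.082]
sponge 0.67 [258. 256.] [ 0.473 -0.017  0.031]
sponge 0.2 [159. 152.] [0.465 0.553 0.092]
powder 0.8 [332. 189.] [0.785 0.058 0.091]
tub 0.67 [384. 246.] [ 0.721 -0.217  0.082]
tub 0.24 [157. 150.] [0.462 0.557 0.101]
vase 0.62 [286. 172.] [0.732 0.217 0.092]
spray 0.69 [158. 150.] [0.465 0.557 0.099]
scrubber 0.78 [313. 372.] [ 0.354 -0.388  0.02 ]
scrubber 0.22 [294. 262.] [ 0.554 -0.066  0.007]
1.3 [ 1.69080207e-01  9.85602293e-01 -5.52738289e-05 -1.01656957e-05]
```

```bash
python3 - <<'E'
import cv2
a=cv2.imread("pics/scene0.png")[150:310,150:350];b=cv2.imread("pics/side0.png")[150:310,190:430]
cv2.imwrite("pics/crop1.png",cv2.resize(a,(700,560),interpolation=cv2.INTER_CUBIC))
cv2.imwrite("pics/crop2.png",cv2.resize(b,(780,520),interpolation=cv2.INTER_CUBIC))
E
```

```text
(no output)
```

View pics/crop1.png

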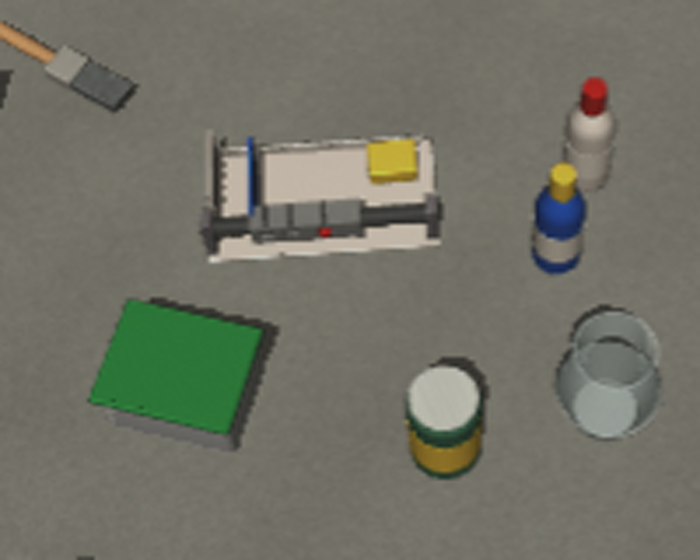

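View pics/crop2.png

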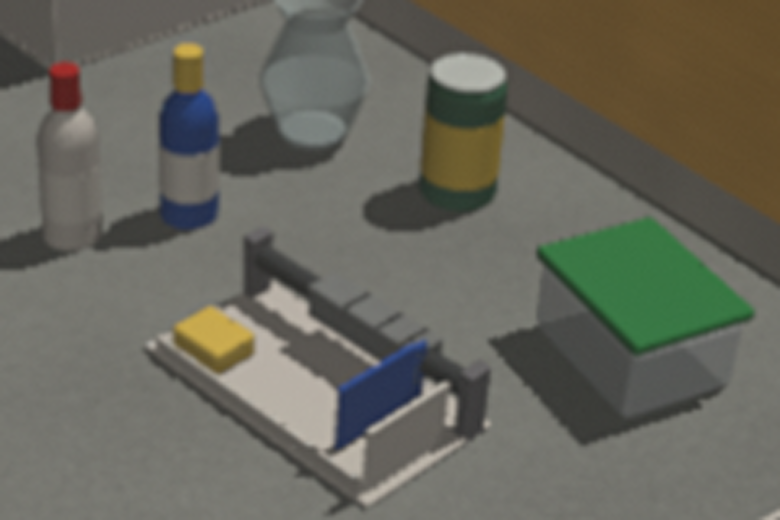

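The scene camera shows the red button at about px (243,216). The blue divider is near the white wall at the low-y end. The soap stands at about (308,212), with the rinse behind it and the tub (green lid) clear of the rack.

```bash
cat >> h.py <<'E'
def down(ang):
    "tool down, tool y at world angle ang (mod pi handled by choose)"
    p=(ang+np.pi/2)/2
    return np.array([np.cos(p),np.sin(p),0,0.])
def best(pos,ang):
    out=[]
    for a in (ang,ang+np.pi):
        q=down(a); j=inverse_kinematics(list(pos),q.tolist())
        if j is not None: out.append((abs(j[5]),a))
    return down(min(out)[1]).tolist()
E
python3 - <<'E'
from h import *
c=capture("scene")
f=lambda x,y,z:px2w(c,(150+x/3.5,150+y/3.5),z)
A,B=f(210,262,.006),f(440,243,.006); bt=f(325,231,.047)
print(A,B,np.linalg.norm(B-A),bt)
yaw=np.arctan2(*(B-A)[[1,0]])-np.pi/2; print("yaw",yaw)
p=[bt[0]-.02,bt[1]-.02,.30]
q=best(p,yaw); move_ptp(p,q); print(current_clock(),current_joint_pos())
w=capture("wrist"); cv2.imwrite("pics/w1.png",w["image"]); print((-w["R"].T@w["t"]).round(3))
np.savez("w1.npz",**{k:w[k] for k in w})
for qn in ["rack","sleeve_hole1","button_centre"]:
    for r in spot_in("wrist",qn)[:2]: print(qn,r["conf"],r["xy"],px2w(w,r["xy"]).round(4))
print(current_force())
E
```

```text
[ 0.61213522 -0.1811626   0.006     ] [0.57592652 0.0698196  0.006     ] 0.2535806276963452 [ 0.58952137 -0.05296661  0.047     ]
yaw 0.1432794046662369
3.9833 [-2.46426248e-01  2.41627468e-01  1.40547662e+00  2.63826646e-04
  1.49477850e+00 -3.90984622e-01]
[ 0.559 -0.004  0.496]
rack 0.64 [249.3, 163.9] [ 0.5265 -0.0718  0.0061]
sleeve_hole1 0.92 [278.1, 194.6] [ 0.5737 -0.0999  0.0601]
sleeve_hole1 0.5 [219.3, 103.5] [0.4774 0.0075 0.0297]
button_centre 0.46 [249.9, 163.8] [ 0.5274 -0.0716  0.0061]
[ 0.80096995 -0.95191439 -0.48998083]
```

View pics/w1.png

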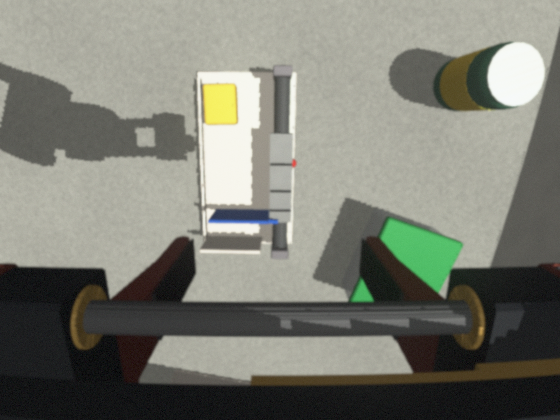

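The wrist view shows the button at px (294,163) and the sleeve top at cols 270–292, rows 133–222. The hole lines are at rows 163, 190 and 210, and the posts are at (283,70) and (280,253).

```bash
python3 - <<'E'
from h import *
w=dict(np.load("w1.npz")); 
m=np.zeros((420,560),bool); m[60:265,262:300]=1
P=cloud(w,m)
# sleeve top
mm=np.zeros_like(m); mm[136:215,262:300]=1
S=cloud(w,mm); S=S[(S[:,2]>.056)&(S[:,2]<.065)]
print(len(S),S.mean(0),S[:,2].std())
r=cv2.minAreaRect((S[:,:2]*1000).astype(np.float32)); print(r, cv2.boxPoints(r))
for lo in (60,240):
    mm[:]=0; mm[lo:lo+25,262:300]=1; T=cloud(w,mm); T=T[T[:,2]>.0625]; print("post",len(T),T.mean(0) if len(T) else 0)
im=w["image"].astype(int); red=(im[...,2]>120)&(im[...,1]<80)&(im[...,0]<80); red[:120]=0;red[220:]=0; red[:,:270]=0; red[:,310:]=0
v,u=np.nonzero(red); print(u.mean(),v.mean(),px2w(w,(u.mean(),v.mean()),.047))
A=px2w(w,(282.5,70),.066);B=px2w(w,(280.5,253),.066);print(A,B,np.linalg.norm(A-B),np.arctan2(*(A-B)[[1,0]])-np.pi/2)
for rr in (163,190.5,210.5): print(rr,px2w(w,(281,rr),.06))
E
```

```text
1771 [ 0.57331377 -0.07278502  0.06006724] 0.000851093183942035
((574.1104125976562, -74.54385375976562), (29.869211196899414, 105.52420806884766), 7.883773326873779) [[ 552.0799    -24.328928]
 [ 566.554    -128.85576 ]
 [ 596.1409   -124.75878 ]
 [ 581.6668    -20.231949]]
post 198 [0.55632534 0.05670052 0.06574407]
post 148 [ 0.58745851 -0.1831698   0.06556861]
294.0 163.0 [ 0.5891884  -0.05620489  0.047     ]
[0.55626223 0.05711179 0.066     ] [ 0.58889314 -0.18085653  0.066     ] 0.24019513304192244 0.13627303543558034
163 [ 0.57133999 -0.05715921  0.06      ]
190.5 [ 0.57676217 -0.09380289  0.06      ]
210.5 [ 0.58085168 -0.1214188   0.06      ]
```

```bash
cat >> h.py <<'E'
YAW=.135; XH=np.array([np.cos(YAW),np.sin(YAW),0]); YH=np.array([-np.sin(YAW),np.cos(YAW),0])
P0=np.array([.5714,-.058,0])   # pole axis at button
def rk(x,y,z): return (P0+(x-.045)*XH+y*YH+np.array([0,0,z])).tolist()
def F(): f=np.mean([current_force() for _ in range(5)],0); return np.round([f@XH,f@YH,f[2]],2)
E
python3 - <<'E'
from h import *
q=best(rk(.045,0,.12),YAW)
move_ptp(rk(.045+.003,0,.12),q); move_gripper(.062)
print("f0",F())
print(servo_line(rk(.045+.003,0,.027),q,rate=.06,contact_N=6),current_position(),F())
w=capture("wrist"); cv2.imwrite("pics/w2.png",w["image"])
move_gripper(.0365); print(current_finger_gap(),current_grip_force(),F(),current_clock())
E
```

```text
f0 [-0.3  -0.25  0.46]
False [ 0.57468864 -0.05765648  0.02738163] [-0.51  0.33 -0.17]
0.036603770275819895 0.0 [ 0.52 -0.02 -0.03] 7.8833
```

View pics/w2.png

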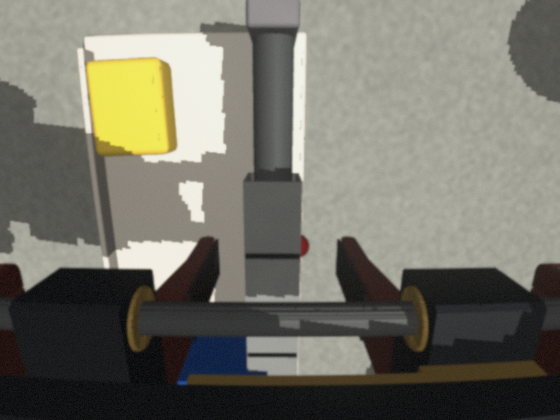

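Both fingers straddle the sleeve at the button, px (305,246). I'll check its y against the TCP, then pinch.

```bash
python3 - <<'E'
from h import *
w=capture("wrist")
for uv,z in (((304,246),.046),((272,256),.06)):
    d=px2w(w,uv,z)-P0; print(uv,"rack x-.045",d@XH,"y",d@YH)
d=np.array(current_position())-P0; print("tcp",d@XH,d@YH)
move_gripper(.0315); print(current_finger_gap(),current_grip_force(),F())
E
```

```text
(304, 246) rack x-.045 0.017457845886028202 y -0.00040796509725061955
(272, 256) rack x-.045 -0.0006227305171277396 y -0.0005590486585271327
tcp 0.0029754122457449433 -7.731012023463285e-07
0.0317815462452112 0.0 [ 0.17 -0.2  -0.01]
```

```bash
python3 - <<'E'
from h import *
w=capture("wrist"); cv2.imwrite("pics/w3.png",w["image"][150:420,130:430])
print(current_finger_gap(),current_grip_force(),F())
E
```

```text
0.03179959430318739 0.0 [-0.05 -0.81  0.24]
```

View pics/w3.png

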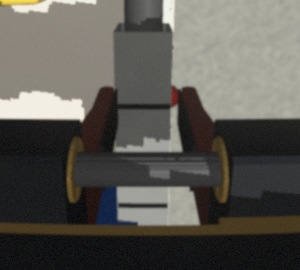

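```bash
python3 - <<'E'
from h import *
w=capture("wrist"); R,t,K,k1=w["R"],w["t"],w["intrinsics"],w["k1"]
def pr(X):
    c=R@np.array(X)+t; s=c[:2]/c[2]; s=s*(1+k1*(s@s)); return (K[:2,:2]@s+K[:2,2]).round(1)-[130,150]
for x in (-.0129,.0189):
  for y in (-.01,0,.01):
    for z in (.027,.045): print(x,y,z,pr(rk(.045+x,y,z)))
print("btn",pr(rk(.045+.018,0,.045)),"sleeve top",pr(rk(.03,0,.06)),pr(rk(.06,0,.06)), pr(rk(.03,.04,.06)))
E
```

```text
-0.0129 -0.01 0.027 [123.5  99.1]
-0.0129 -0.01 0.045 [121.4 110.7]
-0.0129 0 0.027 [123.2  84.2]
-0.0129 0 0.045 [121.   94.7]
-0.0129 0.01 0.027 [122.9  69. ]
-0.0129 0.01 0.045 [120.6  78.2]
0.0189 -0.01 0.027 [173.6  99.1]
0.0189 -0.01 0.045 [176.  110.7]
0.0189 0 0.027 [174.   84.2]
0.0189 0 0.045 [176.4  94.7]
0.0189 0.01 0.027 [174.3  68.9]
0.0189 0.01 0.045 [176.8  78.2]
btn [174.8  94.7] sleeve top [114.9 105. ] [171.4 105. ] [112.8  30.6]
```

```bash
python3 - <<'E'
from h import *
w=capture("wrist")
np.set_printoptions(suppress=True,precision=1,linewidth=200)
for v in range(236,300,6):
    o=[]
    for u in list(range(226,250,4))+list(range(296,350,4)):
        X=px2w(w,(u,v),depth=w["range_z"][v,u])-P0; o.append(f"{1e3*X@XH:.0f},{1e3*X@YH:.0f},{1e3*X[2]:.0f}")
    print(v," ".join(o))
E
```

```text
236 -33,-9,6 -31,-9,5 -28,-9,6 -25,-9,6 -22,-9,6 -14,11,60 12,11,60 14,11,61 17,5,45 24,-11,-1 27,-11,-1 30,-11,0 33,-11,-0 36,-11,-1 39,-11,-1 41,-11,-0 44,-11,1 47,-11,1 50,-11,1 53,-11,0
242 -34,-13,6 -21,11,69 -19,11,69 -17,11,71 -15,11,69 -14,9,65 12,7,60 14,8,61 17,3,49 18,9,63 20,10,68 21,11,69 23,11,68 25,11,71 39,-16,-0 42,-16,-0 44,-16,-0 47,-15,1 50,-16,-1 53,-15,1
248 -22,10,76 -20,11,77 -18,11,78 -16,11,78 -15,9,73 -13,7,69 12,4,60 14,4,60 17,0,51 18,5,62 19,9,74 20,11,77 22,11,77 24,11,78 26,11,78 42,-20,1 44,-20,1 48,-20,-0 50,-20,1 53,-20,-0
254 -21,10,84 -19,11,85 -17,11,85 -16,11,85 -14,9,81 -14,4,69 12,1,61 14,0,60 17,-4,50 18,2,63 18,9,80 20,10,84 21,11,84 23,11,84 25,11,84 27,11,84 45,-25,-0 48,-25,0 51,-25,-0 54,-25,-1
260 -20,11,91 -18,10,90 -17,11,91 -15,10,89 -13,9,87 -14,1,69 12,-3,60 14,-3,60 22,-30,-1 18,-1,65 18,8,84 19,9,87 21,10,90 22,11,91 24,10,90 26,11,91 45,-29,1 48,-30,-0 51,-30,0 54,-30,-0
266 -19,11,98 -17,11,96 -16,10,96 -15,9,93 -13,7,88 -14,-2,70 12,-6,61 14,-6,62 22,-35,-1 18,-4,66 18,5,84 19,9,94 20,11,97 22,11,97 23,11,98 25,11,98 27,11,97 
[... 338 characters left out ...]
,85 18,7,99 19,10,106 20,11,108 22,11,108 23,11,108 24,12,109 26,10,107 20,30,145 19,32,150
284 -17,11,113 -15,11,114 -14,10,110 -14,6,103 -13,-1,90 -15,-17,60 12,-18,59 15,-17,60 22,-49,-0 25,-49,-0 18,-3,86 18,5,101 18,9,110 20,10,110 21,11,112 22,11,113 24,11,113 25,11,112 19,29,147 19,31,151
290 -16,11,118 -15,10,115 -14,9,114 -14,3,103 -14,-4,90 -15,-20,61 12,-20,61 15,-21,59 22,-54,-1 25,-53,1 18,-6,87 18,2,101 18,8,112 19,9,115 20,11,117 22,11,118 23,11,118 25,11,117 19,29,150 19,31,154
296 -15,11,122 -15,8,117 -14,7,115 -13,1,105 -14,-7,90 -15,-24,60 13,-25,60 15,-24,61 22,-59,-0 25,-59,0 18,-8,88 18,-1,101 18,8,116 19,9,118 20,11,121 21,11,121 23,11,121 24,11,121 19,28,151 19,29,154
```

```bash
python3 - <<'E'
from h import *
print(current_position(),current_orientation(),current_joint_pos(),current_clock())
for n in ("scene","side"):
    c=capture(n); cv2.imwrite(f"pics/{n}3.png",cv2.resize(c["image"][100:300,170:400],(690,600),interpolation=cv2.INTER_CUBIC)); P=cloud(c)-P0
    x,y,z=P@XH,P@YH,P[:,2]
    for lo,hi in ((-.045,-.018),(.022,.045)):
        m=(x>lo)&(x<hi)&(abs(y)<.014)
        print(n,lo,np.histogram(z[m],np.arange(0,.2,.01))[0])
E
```

```text
[ 0.57436659 -0.05758898  0.02700065] [ 6.57784771e-01  7.53205945e-01 -8.90586892e-06  7.83157255e-06] [-2.19559481e-01  5.15795585e-01  1.72074641e+00 -2.94127782e-05
  9.05045417e-01 -3.54589836e-01] 8.4083
scene -0.045 [0 0 0 0 0 0 0 0 0 0 0 0 0 0 0 0 0 0 0]
scene 0.022 [17  0  0  0  0  0  0  0  0  0  0  0  0  0  0  4 41 11 12]
side -0.045 [69  1  0  0  1  0 10 17 17 21 22 21 15  3  5  1  0 15 41]
side 0.022 [ 0  0  0  0  0  2  8 10 10 11 10 10 14 12  5  2  0  0  0]
```

View pics/side3.png

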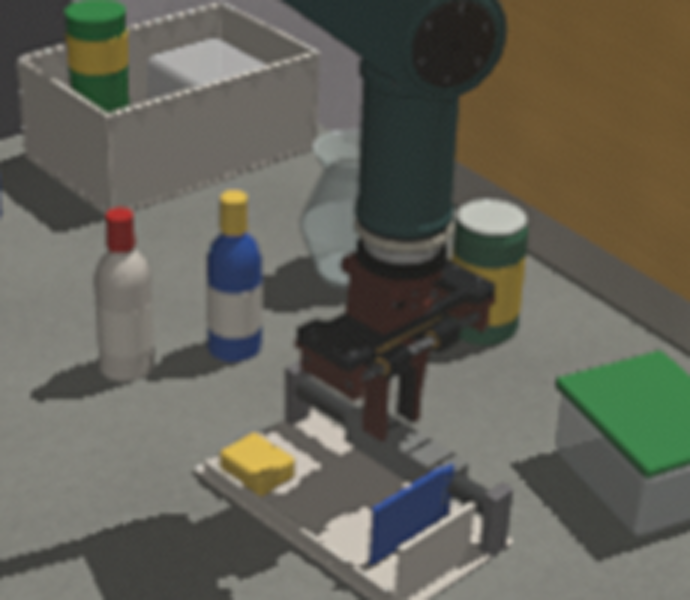

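The side view shows the fingertips ending just above the sleeve. Depth puts the tips at z≈0.062 while the TCP reads 0.027, so the real tips sit 35 mm higher than reported. I'll correct for that offset in my own code, with a contact guard on the descent.

```bash
cat >> h.py <<'E'
DZ=-.035  # reported TCP lies 35 mm beyond the real tips
def rt(x,y,z): return rk(x,y,z+DZ)
E
python3 - <<'E'
from h import *
q=current_orientation()
move_gripper(.062)
print(servo_line(rt(.046,0,.0265),q,rate=.03,contact_N=5),current_position(),F())
move_gripper(.036); print(current_finger_gap(),current_grip_force(),F())
move_gripper(.0325); print(current_finger_gap(),current_grip_force(),F())
w=capture("wrist"); np.savez("w4.npz",**w); print(current_clock())
for v in range(236,272,6):
    o=[]
    for u in list(range(222,250,4))+list(range(296,330,4)):
        X=px2w(w,(u,v),depth=w["range_z"][v,u])-P0; o.append(f"{1e3*X@XH:.0f},{1e3*X@YH:.0f},{1e3*X[2]:.0f}")
    print(v," ".join(o))
E
```

```text
False [ 0.5725838  -0.05791149 -0.00831544] [ 0.07  0.21 -0.05]
0.035930845723819674 0.9748685359954834 [ 2.27  0.84 -0.43]
0.0321728365867318 1.216699406504631 [ 2.02  0.89 -0.58]
11.4583
236 -32,4,6 -29,4,6 -27,4,6 -24,4,7 -22,4,6 -14,24,60 -12,23,60 8,23,59 10,23,60 12,23,59 13,23,59 15,23,60 24,2,0 26,2,-1 29,2,0 31,2,0
242 -32,0,7 -30,0,6 -23,11,33 -21,11,34 -19,11,33 -14,21,59 -12,21,60 8,21,60 10,21,60 12,20,59 13,21,60 15,21,61 20,11,34 22,10,33 24,11,34 26,11,34
248 -32,-3,6 -24,11,42 -22,10,41 -20,11,41 -18,11,41 -14,18,60 -12,18,59 8,19,61 10,18,60 12,18,60 13,18,60 15,18,61 19,11,42 21,11,43 23,11,42 25,11,42
254 -25,10,48 -23,11,49 -21,11,50 -19,10,48 -17,10,47 -14,16,61 -13,15,60 8,15,60 10,16,61 12,15,59 13,15,59 15,15,60 18,9,45 20,11,49 22,11,49 24,11,48
260 -24,10,54 -22,10,55 -20,10,54 -18,11,56 -17,10,53 -14,12,59 -13,13,60 8,13,60 10,13,60 12,13,60 13,13,60 17,5,43 18,9,52 19,11,55 21,10,54 22,11,56
266 -22,11,63 -21,11,62 -19,11,62 -18,10,61 -16,9,59 -14,10,60 -13,10,60 8,10,60 10,10,60 12,10,59 13,10,60 17,2,43 17,9,58 19,10,59 20,11,62 21,11,62
```

```bash
python3 - <<'E'
from h import *
move_gripper(.0295); print(current_finger_gap(),current_grip_force(),F(),current_clock())
E
```

```text
0.029866524487276162 17.923067389056087 [ 0.26 -0.14  3.21] 11.7167
```

```bash
python3 - <<'E'
from h import *
for y in (.001,.002,.003,.004,.006,.008,.010,.013):
    h=servo_line(rt(.046,y,.0265),None,rate=.012,contact_N=10)
    d=np.array(current_position())-P0
    print(y,h,round(d@YH*1e3,2),F(),round(current_grip_force(),1),round(current_finger_gap(),4))
    if h: break
w=capture("wrist"); cv2.imwrite("pics/w5.png",w["image"][100:400,130:430]); print(current_clock())
for q in ("sleeve","sleeve_hole1"):
  for r in spot_in("wrist",q)[:1]: print(r["conf"],r["xy"])
E
```

```text
0.001 False 0.71 [-1.91 -2.36  2.52] 18.0 0.0302
0.002 False 1.89 [-2.36 -4.36  4.27] 18.0 0.0299
0.003 False 3.05 [-3.36 -4.34  6.19] 18.0 0.0298
0.004 False 3.8 [-3.47 -4.27  5.01] 17.9 0.0301
0.006 False 5.97 [-2.7  -3.13  5.28] 17.7 0.0297
0.008 False 8.46 [-2.7  -0.95  5.57] 17.7 0.03
0.01 False 10.48 [-2.06 -2.11  4.38] 17.7 0.0299
0.013 False 13.5 [-3.08 -1.76  4.47] 17.7 0.0301
14.1167
0.75 [273.7, 262.0]
0.6 [275.5, 264.8]
```

View pics/w5.png

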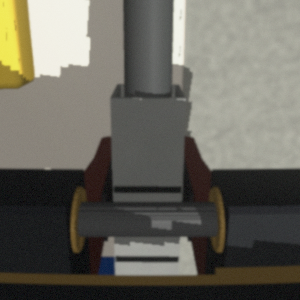

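Forces show the cam passed (about 4 N, falling to about 1.5 N). The sleeve is following the gripper. Next I slide slowly to feel for the stop.

```bash
python3 - <<'E'
from h import *
def go(y,rate,n):
    h=servo_line(rt(.046,y,.0265),None,rate=rate,contact_N=n); d=np.array(current_position())-P0
    print(y,h,round(d@YH*1e3,2),F(),round(current_grip_force(),1),round(current_clock(),2)); return h
if not go(.023,.012,4.5):
    for y in (.027,.031,.035,.039,.042):
        if go(y,.008,4): break
E
```

```text
0.023 False 23.24 [-2.55 -2.32  4.63] 17.7 15.2
0.027 False 27.24 [-2.39 -3.18  5.81] 17.7 15.85
0.031 False 31.7 [-2.46 -0.6   5.44] 17.7 16.5
0.035 False 35.78 [-1.14 -0.47  4.82] 17.7 17.15
0.039 True 36.74 [-0.08 -1.82  3.19] 17.7 17.48
```

```bash
python3 - <<'E'
from h import *
def go(y,rate,n):
    h=servo_line(rt(.046,y,.0265),None,rate=rate,contact_N=n); d=np.array(current_position())-P0
    print(y,h,round(d@YH*1e3,2),F(),F(),round(current_grip_force(),1),round(current_clock(),2)); return h
y0=(np.array(current_position())-P0)@YH
for k in range(1,5):
    if go(y0+.0004*k,.004,3.5): break
    if F()[1]<-5: break
E
```

```text
0.037142529859229195 True 36.71 [-0.91 -1.05  4.61] [-0.91 -1.05  4.61] 17.8 17.79
```

```bash
python3 - <<'E'
from h import *
move_gripper(.060)
q=current_orientation()
servo_line(rt(.046,.037,.10),q,rate=.15)
servo_line(rt(.046,-.03,.17),q,rate=.2)
print(current_clock())
w=capture("wrist"); np.savez("w6.npz",**w)
cv2.imwrite("pics/w6.png",cv2.resize(w["image"][0:300,180:400],(586,800))[:600])
im=w["image"].astype(int); red=(im[...,2]>110)&(im[...,1]<70)&(im[...,0]<70)
n,l,s,cen=cv2.connectedComponentsWithStats(red.astype(np.uint8))
for i in range(1,n):
    if s[i,4]>3:
        d=px2w(w,cen[i],.045)-P0; print(s[i],cen[i],"rack",(d@XH).round(4),(d@YH).round(4))
S=cloud(w)-P0; x,y,z=S@XH,S@YH,S[:,2]; m=(abs(x)<.012)&(z>.056)&(z<.064); print("sleeve y",y[m].min(),y[m].max())
E
```

```text
19.725
[299 166   2   7   9] [299.33333333 168.55555556] rack 0.0179 -0.0007
sleeve y -0.12126379278180541 0.12080897972514165
```

View pics/w6.png

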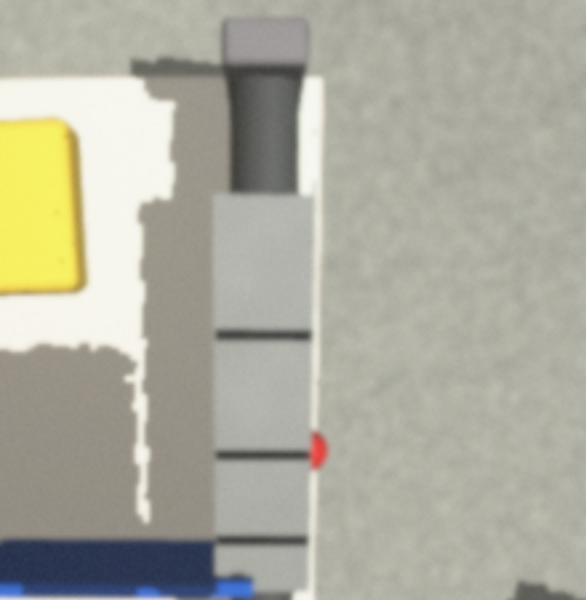

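The wrist view confirms the button out in the second hole, beside the second line at about px (299,169). Now the soap.

```bash
python3 - <<'E'
from h import *
c=capture("scene"); s=capture("side")
for n,k in (("scene",c),("side",s)):
    for r in spot_in(n,"soap_cap")[:1]+spot_in(n,"soap")[:1]+spot_in(n,"rinse")[:1]: print(n,r["conf"],r["xy"],px2w(k,r["xy"],.155))
a=px2w(c,(310.9,201.7),.155); b=px2w(s,(247.8,170.9),.155); print(a,b)
p=(a+b)/2
d=[p[0],p[1]-.05,.27+DZ]
move_ptp(d,best(d,YAW)); print(current_clock())
w=capture("wrist"); np.savez("w7.npz",**w); cv2.imwrite("pics/w7.png",w["image"])
for qn in ("soap_cap","soap","rinse","vase"):
    for r in spot_in("wrist",qn)[:1]: print(qn,r["conf"],r["xy"],px2w(w,r["xy"],.174))
hsv=cv2.cvtColor(w["image"],cv2.COLOR_BGR2HSV); m=cv2.inRange(hsv,(20,120,100),(35,255,255))
n,l,st,cen=cv2.connectedComponentsWithStats(m)
for i in range(1,n):
    if st[i,4]>40:
        P=cloud(w,l==i); T=P[P[:,2]>.168]; print(st[i],cen[i],P[:,2].max(),len(T),T.mean(0) if len(T) else P.mean(0), (T.min(0),T.max(0)) if len(T) else 0)
E
```

```text
scene 0.91 [308.3, 215.5] [0.63521251 0.19041576 0.155     ]
scene 0.65 [318.6, 186.3] [0.51218753 0.22487763 0.155     ]
side 0.59 [246.4, 194.1] [0.50443725 0.08678182 0.155     ]
side 0.6 [247.2, 194.4] [0.50535496 0.08435275 0.155     ]
side 0.86 [213.9, 202.2] [0.4134371  0.09999544 0.155     ]
[0.57861306 0.19832153 0.155     ] [0.57649478 0.18958753 0.155     ]
21.1667
soap_cap 0.74 [286.2, 140.9] [0.57590358 0.19712295 0.174     ]
soap 0.57 [285.2, 136.3] [0.57466514 0.20044463 0.174     ]
rinse 0.64 [235.8, 287.2] [0.55030435 0.06882972 0.174     ]
vase 0.58 [477.5, 113.9] [0.71888054 0.23862543 0.174     ]
[271 127  32  33 839] [285.92967819 143.11561383] 0.174299268450145 823 [0.57614161 0.19513328 0.17189336] (array([0.56416852, 0.18261733, 0.16824233]), array([0.58830829, 0.20764212, 0.17429927]))
[ 419  217   64   44 1301] [443.80092237 234.7432744 ] 0.09310130296724116 0 [0.7821909  0.10797173 0.06218352] 0
[173 246  24  28 414] [182.13768116 256.147343  ] 0.3112740452240934 56 [0.53643207 0.14851832 0.29915199] (array([0.53475788, 0.1477046 , 0.2852166 ]), array([0.53751955, 0.14905064, 0.31127405]))
[132 305   8  45 129] [135.09302326 328.05426357] 0.3704276244438657 128 [0.54242111 0.16429612 0.36874592] (array([0.54115839, 0.15833947, 0.36629463]), array([0.54359424, 0.16910678, 0.37042762]))
[417 321   7  24  70] [420.01428571 332.91428571] 0.3701512609999907 70 [0.60405488 0.17180912 0.36925859] (array([0.60311666, 0.16827264, 0.36747651]), array([0.60545598, 0.1750531 , 0.37015126]))
```

View pics/w7.png

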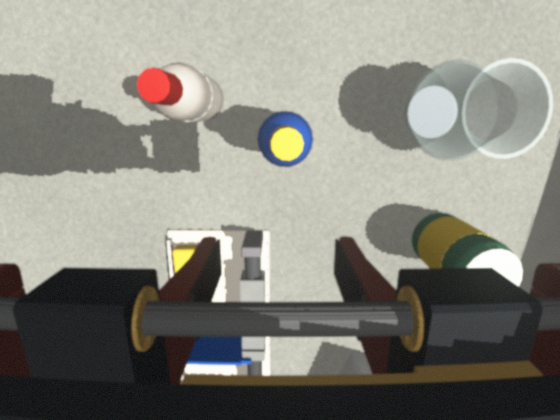

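The wrist view shows the yellow cap at px (286,143), world (0.576,0.195), with its top at 0.174 as expected. The rinse and vase are clear of it.

```bash
python3 - <<'E'
from h import *
q=current_orientation(); C=np.array([.576,.195])
servo_line([*C,.23+DZ],q,rate=.15)
print(servo_line([*C,.139+DZ],q,rate=.06,contact_N=6),F(),current_position())
move_gripper(.015); print(current_finger_gap(),current_grip_force(),F())
servo_line([*C,.139+.1+DZ],q,rate=.12); print(F(),current_finger_gap(),current_clock())
b=np.array(rt(-.017,-.082,.139+.1)); print(b)
servo_line(b.tolist(),q,rate=.18); sleep(.3)
print(current_position(),F(),current_finger_gap(),current_clock())
w=capture("wrist"); np.savez("w8.npz",**w); cv2.imwrite("pics/w8.png",w["image"])
s=capture("side"); cv2.imwrite("pics/s8.png",cv2.resize(s["image"][100:300,190:390],(600,600),interpolation=cv2.INTER_CUBIC))
np.savez("s8.npz",**s)
E
```

```text
False [0.68 0.33 0.08] [0.57630517 0.19506958 0.10442066]
0.026780277099820282 30.00000307249138 [-0.59 -0.19 -0.54]
[-0.52  0.67 -2.81] 0.02634875937176603 25.275
[ 0.52100052 -0.14759851  0.204     ]
[ 0.52106191 -0.14731716  0.203996  ] [ 0.85 -0.71 -3.01] 0.026552618434723677 27.65
```

View pics/s8.png

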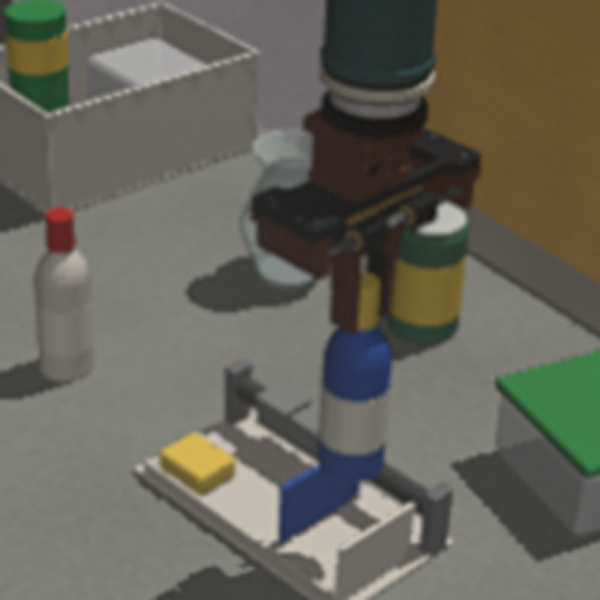

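The bottle hangs upright about 100 mm up, above the bay. I'll check the wall and divider edges against the rack frame using the clouds from before the carry and now.

```bash
python3 - <<'E'
from h import *
for f in ("s8.npz","w6.npz","w7.npz"):
    P=cloud(dict(np.load(f)))-P0; x,y,z=P@XH+.045,P@YH,P[:,2]
    m=(x>-.066)&(x<.01)&(z>.058)&(z<.074)&(y<-.02)&(y>-.15)
    print(f,np.histogram(y[m],np.arange(-.15,-.02,.005))[0], "from -150 step5")
    for lo,hi in ((-.135,-.11),(-.06,-.03)):
        k=m&(y>lo)&(y<hi)
        if k.sum(): print(lo,np.percentile(y[k],[2,50,98]).round(4))
E
```

```text
s8.npz [ 0  0  0  0 28 54  5  0  0  0  0  0  0  0  0  0  0  0  0  0 14 53  3  0
  0] from -150 step5
-0.135 [-0.1279 -0.1242 -0.1192]
-0.06 [-0.0468 -0.0432 -0.0382]
w6.npz [  0   0   0   0   0  38  19   0   0   0   0   0   0   0   0   0   0   0
   0   0   0 299 406   0   0] from -150 step5
-0.135 [-0.1207 -0.1202 -0.1194]
-0.06 [-0.0433 -0.0395 -0.0384]
w7.npz [  0   0   0   0   0   0   0   0   0   0   0   0   0   0   0   0   0   0
   0   0   0  56 272   0   0] from -150 step5
-0.06 [-0.0423 -0.0389 -0.0376]
```

```bash
python3 - <<'E'
from h import *
q=current_orientation()
print(servo_line(rt(-.017,-.082,.145+.015),q,rate=.08,contact_N=6),F())
print(servo_line(rt(-.017,-.082,.145-.004),q,rate=.015,contact_N=3),current_position()[2]-DZ,F(),current_clock())
E
```

```text
False [ 0.28 -0.4  -2.73]
True 0.144947217723129 [0.23 0.34 5.92] 29.8167
```

Contact came exactly at the expected floor height. Releasing and retreating.

```bash
python3 - <<'E'
from h import *
q=current_orientation()
move_gripper(.05); print(F())
servo_line(rt(-.017,-.082,.27),q,rate=.12)
servo_line(rt(-.017,.05,.32),q,rate=.2); sleep(.2)
print(current_clock(),F())
w=capture("wrist"); s=capture("side")
a=cv2.resize(w["image"],(400,300)); b=cv2.resize(s["image"][140:290,190:390],(400,300))
cv2.imwrite("pics/f.png",cv2.resize(np.hstack([a,b]),(800,300)))
hsv=cv2.cvtColor(w["image"],cv2.COLOR_BGR2HSV); m=cv2.inRange(hsv,(20,120,100),(35,255,255))>0
P=cloud(w,m); T=P[(P[:,2]>.165)&(P[:,2]<.2)]; d=T.mean(0)-P0; print("cap",d@XH+.045,d@YH,T[:,2].max())
E
```

```text
[ 0.61  0.29 -0.81]
32.65 [ 0.66 -0.07  0.12]
cap -0.014759782269781037 -0.06835744937312492 0.16517380473696147
```

View pics/f.png

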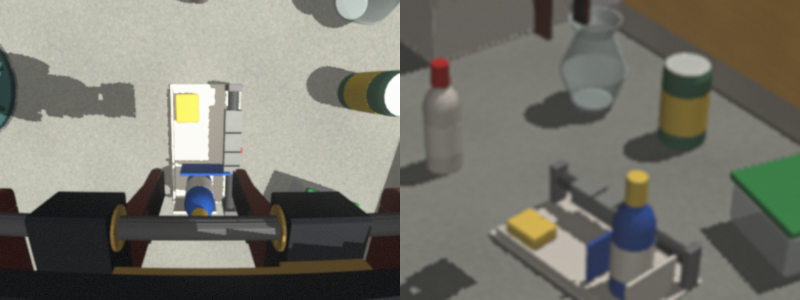

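The bottle stands upright between the divider and the wall. The button is still out at about (240,150) in the left view, and everything else is where it was.

```bash
python3 -c "
from bench import *
print(close_job())"
```

```text
the job is handed in; nothing more can be done
None
```

The job is handed in: the button popped out in the second hole (sleeve slid about 37 mm), and the soap bottle was set down upright in the widened bay and released, at about 33 s of the 54 s allowed.

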